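Glue a carved ornament onto its hidden dowel

TASK

The glue is on and the ornament is ready to go down: first close the white glue bottle by setting its tapered cork stopper fully home into the neck and letting go of it. Then fit the rectangular carved ornament onto the panel, over the short dowel that fits the blind hole hidden in its underside, long sides parallel to the panel's long sides and flat down on the wood. Finish while still holding the ornament pressed firmly down (about 10 N or more; do not let go), leaving the bottle standing and the other things on the bench alone.

Things in the scene. Friction and masses are not known exactly. Their poses are not given: they have to be found in the camera images.
- ornament: loose dark brown carved wood plate 100 (its x) x 66 (y) x 16 mm, 0.08-0.17 kg; in the middle of its top a flat-sided boss 44 (x) x 28 (y) mm, 16 to 44 mm above the underside, to grip across y. Origin: centre of the underside = mouth of the blind hole, 12 mm wide and deep, 1.5 mm chamfer. z up; starts on the bench; fits either way round (half turn)
- panel: fixed mid-brown wooden carved panel lying on the bench, 260 mm (its x) by 200 mm (its y); origin at the centre of its underside; flat field 22 mm above the origin, with a raised border 14 mm wide and 6 mm high around the edge
- dowel: fixed short pale wooden dowel standing on the panel's field, 9 mm diameter, 10 mm high, the tip tapering to 6 mm over the last 2 mm; origin at the centre of its foot, on the field's surface
- bottle: loose squat round white glue bottle, 72 mm diameter, 100 mm high, about 0.5 kg, with a straight neck 32 mm outside diameter and open bore of 24 mm; origin at the centre of its underside, z up
- bottle_mouth (a point): centre of the bottle's open mouth, level with the rim, 100 mm above the bench
- stopper: loose cork stopper standing small end down on the bench, about 25 g: a tapered plug 17 mm diameter at the foot, 21 mm at 26 mm up, then a straight round head 35 mm in diameter from 26 to 58 mm. Origin: centre of its foot, z up. Home in the neck, the head rests on the rim and the foot is 26 mm below the rim
- rosette: bystander: round dark carved rosette, 74 mm across, 37 mm high, round button in the middle, no hole; origin at the centre of its underside
- chisel_a: bystander: wood-handled chisel lying on the bench near the robot, about 25 mm high, 240 mm long along its x; origin under its ferrule
- chisel_b: bystander: dark-handled chisel lying on the robot's right, about 25 mm high, 270 mm long; origin under its ferrule
- pencil: bystander: thin red pencil, 8 mm thick, 140 mm long, on the left; origin under its middle
- offcut: bystander: plain flat wood offcut 90 x 45 x 22 mm on the left; origin at the centre of its underside

How it is judged (in metres and radians):
On the way, in this order (a step that is already met when the one before it is completed fails the run):
1. the stopper sits in the bottle's neck, let go of (horizontal distance between stopper and bottle_mouth below 0.005 m and z of stopper in the frame of bottle_mouth below -0.022 m and angle between the z axis of stopper and the z axis of bottle, either way round below 0.15 rad and angle between bottle's own z axis and vertical below 0.1 rad and height (world z) of bottle below 0.006 m and contact force between the fingers and stopper below 0.3 N), for 0.3 s.
2. the ornament is on the dowel, flat on the panel, in line with it and pressed down (horizontal distance between ornament and dowel below 0.004 m and z of ornament in the frame of panel below 0.0245 m and angle between ornament's own z axis and vertical below 0.05 rad and angle between the x axis of ornament and the x axis of panel, either way round below 0.14 rad and contact force between ornament and panel above 6 N and contact force between the fingers and ornament above 2 N), for 0.3 s.
At the end, for the whole second after the job is handed in: Stopper in the neck (foot 22+ mm under the rim, within 5 mm, 0.15 rad) of the upright bottle; ornament on the dowel (within 4 mm), within 2.5 mm of the panel, tilt < 0.05 rad, long axis within 0.14 rad of the panel's, gripper touching it (> 2 N), pressing the panel > 6 N (all of step 2 and horizontal distance between stopper and bottle_mouth below 0.005 m and z of stopper in the frame of bottle_mouth below -0.022 m and angle between the z axis of stopper and the z axis of bottle, either way round below 0.15 rad and angle between bottle's own z axis and vertical below 0.1 rad and height (world z) of bottle below 0.006 m); the arm keeps its last pose, push and grip.
It fails at once if the bottle is tipped over (angle between bottle's own z axis and vertical above 0.5 rad).
It fails at once if a bystander is moved more than 40 mm (distance of any of rosette, chisel_a, chisel_b, pencil, offcut from where it was at the start of the episode above 0.04 m).
It also fails if it takes over 58 s, if anything falls off the work surface, if the arm or the gripper's body presses on something with over 40 N, if the wrist force passes 120 N, or if a joint passes its speed limit or range.

ROBOT

A 6-joint arm with a two-finger parallel gripper is mounted at the origin on the work surface. World frame = base frame: x ahead of the robot, y to its left, z up, the work surface at z = 0. Lengths are in mm, angles in rad, forces in N, time in s.
With the tool pointing down it reaches from about 300 to 775 mm from the base axis. Payload 14.6 kg.
Tool frame: the origin (TCP) lies on the centre line of the jaws, within the pads' length; the fingertips stand 22 mm ahead of it and the grasp point (between the pads) lies 3 mm ahead of it (manip.tcp_to_tips is the distance from the TCP to the fingertips, in mm); z points along the fingers, y is the direction in which the jaws open and shut (so a half turn about z gives the same grasp; the last joint's range is limited). The gripper opens to 94 mm and grips with 3 to 60 N. Pads are 16 mm wide; open, the fingers measure 119 mm over their backs; the gripper's body (75 mm by 177 mm) begins 78 mm behind the grasp point.
Start: joints at [1.112, 0.3, 1.521, -0, 1.321, -0.067], TCP at [210.015, 508.314, 190.646] pointing down, gripper open.
Joint ranges: [-3.03, 3.03], [-0.79, 2.21], [0.23, 2.52], [-1.04, 4.18], [0, 3.07], [-2.55, 2.55]. Speed limits (rad/s): [2.22, 2.22, 2.57, 3.14, 3.14, 3.14].

INTERFACE

Orientations are given as [roll, pitch, yaw] about the fixed x, y, z axes, in that order (R = Rz(yaw) Ry(pitch) Rx(roll)).
In Python, from cell import manip, vision, workorder gives the robot as it stands.
- The arm moves only by the tool carry_out, never from a script. Its argument "deltas" is a list of rows, each a list of 3 entries, a list of its own where there are three numbers: the shift along the tool's x, y, z in cm, then the turn about the tool's z in degrees, then the opening, from 0 (shut) to 1 (fully open). A call has 1 to 20 rows; each row shifts and turns the commanded pose from where the row before left it, along the tool's axes as they then stand; what a row does not reach is not made up. A row lasts 1/12 s, in which the tool goes at most 41.7 mm and 7.16 degrees, less where a joint would pass 70% of its speed; a pose out of reach is approached as far as the arm can. A call with a gripper value outside its range is refused whole. The fingers move at their own pace and stop on an object; "grip_force" is the grip in N (left out, the last holds). Time passes only in rows, so rows that do not move let the fingers close. It gives the time, the measured TCP pose, the force and the opening at its end, in the units of the state.
- manip.read_state(): the state, without advancing time (a new reading comes with each control period).
- vision.camera(name): name is "side" or "top"; returns (picture, depth): 480x640x3 uint8, red, green, blue; 480x640 float32, mm along the optical axis (not along the pixel's ray), 0 where there is no reading.
- vision.calibration(name): a dict with "mtx" (3x3 intrinsics, pixels), "eye" and "orientation" of the camera in the world. Camera axes: x right, y down, z forward; pixel columns grow to the right and rows downward; lengths in mm; the calibration is good to about 2 mm. A picture is of the moment at which its call begins. calibration takes no time and is no camera call.
- workorder.sign_off(): hands the job in, once; it reports no verdict.
The state is a dict: "clock": time; "joints": joint angles; "qd": joint speeds; "effort": joint torques, N m; "eef_pos": TCP position; "eef_rot": TCP orientation; "wrist_force": force on the tool from outside, world axes, zero at the start; "moment": the same for the moment, N m; "finger_gap": finger opening in mm.
Only numpy, scipy, OpenCV 4.12 (cv2) and the standard library are available. Lean on these libraries where they do the work, as an engineer would, in place of code of your own. Each camera call takes 0.05 s, during which the arm holds its last target.

## Working session

There is one attempt and no reset: what is moved stays moved. The work goes in short steps, Python scripts to look and compute and a tool call to move; the robot and the scene stay as the last step left them, time stands still between calls to the robot, and variables do not carry over. Pictures are saved under pics/ and viewed, and the job is handed in when it is done.

Besides the shell and the picture viewer there is one more tool, called after "Request:" as name(argument=value, ...), one argument or row to a line, values as JSON. carry_out: Moves the arm, as the interface text tells. Its arguments: {"type":"object","properties":{"deltas":{"type":"array","items":{"type":"array"}},"grip_force":{"type":"number"}},"required":["deltas"]}

```bash
mkdir -p pics; ls; python3 - <<'E'
from cell import manip, vision, workorder
import cv2,numpy as np
s=manip.read_state()
for k,v in s.items(): print(k,v)
for n in("side","top"):
    c=vision.calibration(n); print(n,c)
    p,d=vision.camera(n); cv2.imwrite(f"pics/{n}0.png",p[:,:,::-1]); np.save(f"pics/{n}0.npy",d)
E
```

```text
pics
clock 0.0
joints [ 1.11242542e+00  3.00431859e-01  1.52162357e+00 -2.96054951e-06
  1.32068070e+00 -6.65976553e-02]
qd [ 0.00018023  0.00027865 -0.00126676 -0.0009217  -0.00016439 -0.00067989]
effort [-3.64042153e-04 -5.31805086e+01 -3.52731228e+01  7.07781245e-02
  2.44599703e-02 -1.13203441e-04]
eef_pos [209.8780779  508.06488824 190.08988688]
eef_rot [-3.14045152e+00 -7.32354867e-05  2.74982009e+00]
wrist_force [ 0.37841434 -0.86871476  0.79692627]
moment [-0.03197892 -0.01201504 -0.02671268]
finger_gap 93.94684346140494
side {'mtx': array([[448.75195242,   0.        , 324.90020765],
       [  0.        , 448.75195242, 234.31408192],
       [  0.        ,   0.        ,   1.        ]]), 'eye': array([258.10426009, 756.29310256, 710.93119594]), 'orientation': array([-2.23207821,  0.00783935, -2.8095833 ])}
top {'mtx': array([[558.42187363,   0.        , 328.69405879],
       [  0.        , 558.42187363, 246.01172877],
       [  0.        ,   0.        ,   1.        ]]), 'eye': array([ 387.78459942,    9.09132038, 1363.9185241 ]), 'orientation': array([-3.04669478e+00,  2.72576585e-04, -1.55499644e+00])}
```

View pics/side0.png

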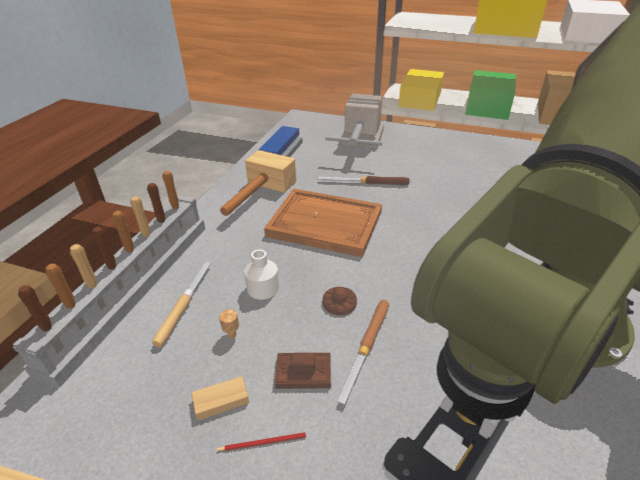

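View pics/top0.png

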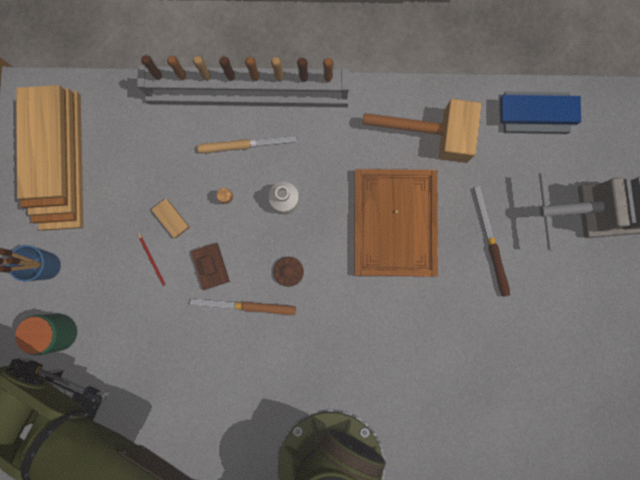

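```bash
cat > h.py <<'E'
import numpy as np,cv2
from scipy.spatial.transform import Rotation as Ro
from cell import manip, vision
def cal(n):
    c=vision.calibration(n); return c['mtx'],np.array(c['eye']),Ro.from_euler('xyz',c['orientation']).as_matrix()
C={n:cal(n) for n in('side','top')}
def plane(n,uv,z):
    K,e,R=C[n]; uv=np.atleast_2d(uv).astype(float)
    d=np.c_[uv,np.ones(len(uv))]@np.linalg.inv(K).T@R.T
    return e+d*((z-e[2])/d[:,2])[:,None]
def cloud(n,d):
    K,e,R=C[n]; v,u=np.mgrid[:480,:640]
    p=np.stack([(u-K[0,2])/K[0,0]*d,(v-K[1,2])/K[1,1]*d,d],-1)
    return p@R.T+e
def proj(n,P):
    K,e,R=C[n]; q=(np.atleast_2d(P)-e)@R@K.T; return q[:,:2]/q[:,2:]
E
python3 - <<'E'
from h import *
for n in C:
    d=np.load(f"pics/{n}0.npy"); P=cloud(n,d); P[d==0]=np.nan
    im=cv2.imread(f"pics/{n}0.png")
    np.save(f"pics/{n}P.npy",P)
    if n=='top': 
        print('bench',[np.round(P[v,u],1) for u,v in((300,360),(320,140),(130,300))]); print('panel',[np.round(P[v,u],1) for u,v in((380,222),(420,250),(396,211))])
        print('bottle',np.round(P[196,290],1),'stop',np.round(P[194,224],1),'orn',np.round(P[267,209],1),'ros',np.round(P[270,288],1))
    else:
        print('bench',[np.round(P[v,u],1) for u,v in((300,310),(250,420))],'panel',np.round(P[225,330],1),np.round(P[214,316],1),'stop',np.round(P[315,230],1))
t=cv2.imread("pics/top0.png")[150:330,140:440]; cv2.imwrite("pics/topc.png",cv2.resize(t,None,fx=2.66,fy=2.66,interpolation=cv2.INTER_CUBIC))
t=cv2.imread("pics/side0.png")[180:400,180:400]; cv2.imwrite("pics/sidec.png",cv2.resize(t,None,fx=2.7,fy=2.7,interpolation=cv2.INTER_CUBIC))
E
```

```text
bench [array([525.3, 159.9,   2. ]), array([514.8, 416.4,  -0. ])] panel [ 553.  -122.7   19.8] [ 598.3 -142.7   31. ] stop [627.9 261.6  57.2]
bench [array([2.41e+02, 7.62e+01, 2.00e-01]), array([7.833e+02, 3.740e+01, 1.000e-01]), array([378.1, 491.6,   2.5])]
panel [array([ 575.3, -111.6,   26.2]), array([ 509.8, -209.9,   16.1]), array([ 600.8, -148.6,   38.4])]
bottle [626.6 103.8  74.5] stop [632.1 261.6  57.6] orn [458.9 293.1  47.1] ros [455.5 107.6  33.2]
```

View pics/topc.png

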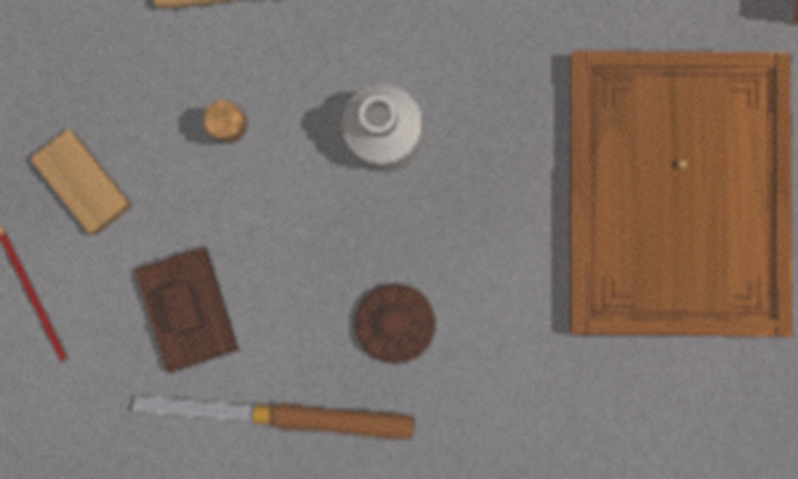

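View pics/sidec.png

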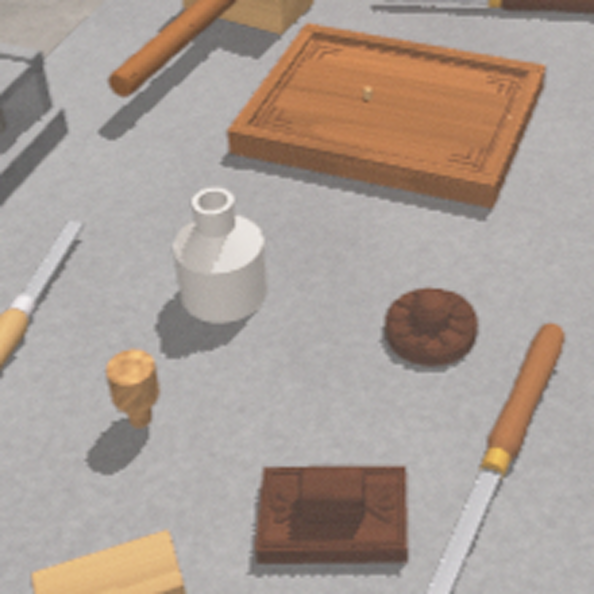

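```bash
python3 - <<'E'
from h import *
T=cv2.imread("pics/top0.png");S=cv2.imread("pics/side0.png")
def blob(im,box,f,name):
    x0,y0,x1,y1=box; c=im[y0:y1,x0:x1]; hsv=cv2.cvtColor(c,cv2.COLOR_BGR2HSV).astype(int); m=f(hsv,c.astype(int)).astype(np.uint8)
    cs,_=cv2.findContours(m,cv2.RETR_EXTERNAL,cv2.CHAIN_APPROX_NONE); k=max(cs,key=cv2.contourArea)
    M=cv2.moments(k); print(name,'area',M['m00'],'cen',M['m10']/M['m00']+x0,M['m01']/M['m00']+y0,'bb',np.add(cv2.boundingRect(k),(x0,y0,0,0)))
    return k.reshape(-1,2)+[x0,y0]
sat=lambda t:(lambda h,c:h[...,1]>t)
k=blob(T,(210,180,240,210),sat(80),'stop top'); 
c=cv2.moments(k.reshape(-1,1,2)); print(plane('top',[c['m10']/c['m00'],c['m01']/c['m00']],42))
k=blob(S,(212,300,245,345),sat(80),'stop side')
head=k[k[:,1]<330]; 
# side: bounding of head by rows
for v in range(305,342,2):
    r=k[k[:,1]==v]; print(v,r[:,0].min() if len(r) else None,r[:,0].max() if len(r) else None,end='; ')
print()
k=blob(T,(265,175,305,220),lambda h,c:(h[...,2]>140),'bottle top')
k=blob(T,(350,160,445,285),sat(90),'panel top'); r=cv2.minAreaRect(k.astype(np.float32)); print(r); b=cv2.boxPoints(r); print(np.round(b,1),np.round(plane('top',b,28),1))
k=blob(T,(180,235,240,300),sat(60),'orn top'); r=cv2.minAreaRect(k.astype(np.float32)); b=cv2.boxPoints(r); print(np.round(b,1),np.round(plane('top',b,16),1),plane('top',r[0],16))
for n,im,bx in(('top',T,(386,201,406,221)),('side',S,(306,204,328,224)),('top',T,(265,178,300,215)),('side',S,(240,245,285,300)),('top',T,(190,240,232,292)),('side',S,(270,345,336,394)),('side',S,(215,305,245,345))):
    c=im[bx[1]:bx[3],bx[0]:bx[2]]; cv2.imwrite(f"pics/z_{n}_{bx[0]}.png",cv2.resize(c,None,fx=10,fy=10,interpolation=cv2.INTER_NEAREST))
E
ls pics
```

```text
stop top area 160.5 cen 224.05503634475596 195.05088265835928 bb [217 188  15  15]
[[632.41620803 264.36706483  42.        ]]
stop side area 353.5 cen 229.0957095709571 321.982083922678 bb [220 309  19  29]
305 None None; 307 None None; 309 229 229; 311 223 234; 313 221 236; 315 220 236; 317 220 236; 319 220 237; 321 221 237; 323 221 237; 325 222 238; 327 222 237; 329 223 236; 331 224 235; 333 228 235; 335 228 234; 337 229 233; 339 None None; 341 None None; 
bottle top area 501.0 cen 286.2122421823021 196.13838988689287 bb [273 182  26  29]
panel top area 8581.0 cen 395.70050110709707 222.52155925882764 bb [355 169  83 108]
((396.0, 222.5), (107.0, 82.0), 90.0)
[[355. 169.]
 [437. 169.]
 [437. 276.]
 [355. 276.]] [[ 704.3  -49.6   28. ]
 [ 707.4 -249.2   28. ]
 [ 447.  -248.6   28. ]
 [ 443.9  -52.6   28. ]]
orn top area 1036.0 cen 209.56129343629343 265.87741312741315 bb [191 243  38  46]
[[190.4 250.8]
 [216.6 242.5]
 [228.8 281.1]
 [202.6 289.4]] [[499.1 346.3  16. ]
 [520.2 283.5  16. ]
 [427.3 250.8  16. ]
 [406.4 313.3  16. ]] [[463.09905538 298.44392589  16.        ]]
side0.npy
side0.png
sideP.npy
sidec.png
top0.npy
top0.png
topP.npy
topc.png
z_side_215.png
z_side_240.png
z_side_270.png
z_side_306.png
z_top_190.png
z_top_265.png
z_top_386.png
```

```bash
python3 - <<'E'
import cv2,numpy as np
W=np.zeros((600,800,3),np.uint8)
T=cv2.imread("pics/top0.png");S=cv2.imread("pics/side0.png")
for (im,x0,y0,s,w,h,X,Y) in((T,265,178,8,36,36,0,0),(S,240,245,8,36,36,300,0),(T,386,201,10,20,20,600,0),(S,306,204,10,20,20,600,220),(S,270,345,6,66,49,0,300),(S,215,305,7,28,36,400,300)):
    c=cv2.resize(im[y0:y0+h,x0:x0+w],None,fx=s,fy=s,interpolation=cv2.INTER_NEAREST); hh=min(c.shape[0],600-Y);ww=min(c.shape[1],800-X); W[Y:Y+hh,X:X+ww]=c[:hh,:ww]
cv2.imwrite("pics/mont.png",W)
E
```

```text
(no output)
```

View pics/mont.png

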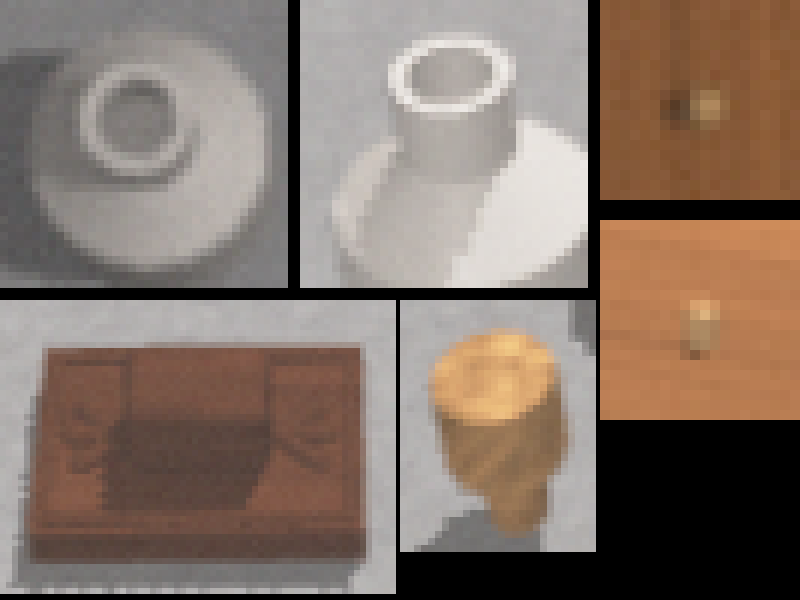

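```bash
python3 - <<'E'
from h import *
f=lambda n,uv,z,l:print(l,n,np.round(plane(n,uv,z),1).tolist())
f('top',[281.8,192.3],100,'mouth');f('side',[258.5,253.9],100,'mouth')
f('top',[396.3,210.9],31,'dowel');f('side',[316.,212.3],32,'dowel');f('side',[315.5,214.8],27,'dowelmid')
f('top',[224.05,195.05],42,'stopper');f('side',[227.8,315.4],58,'stopper')
q=np.array([[48,47],[363,47],[366,228],[30,228]])/6-.5+[270,345]
P=plane('side',q,16);print('orn side',np.round(P,1).tolist(),P.mean(0), [np.linalg.norm(P[i]-P[i-1]) for i in range(4)])
b=np.array([[190.4,250.8],[216.6,242.5],[228.8,281.1],[202.6,289.4]])
for P in(P,plane('top',b,16)):
  for i,j in((0,1),(1,2),(3,2),(0,3)):
    d=P[j]-P[i]; print(np.linalg.norm(d).round(1),np.degrees(np.arctan2(d[1],d[0])).round(1))
# bottle base check
print('panel px corner in side')
S=cv2.imread("pics/side0.png");
# depth-based: median of panel border?, bench z
for n in C:
    P=np.load(f"pics/{n}P.npy")
    m=(abs(P[...,0]-470)<20)&(abs(P[...,1]-20)<40); print(n,'bench z',np.nanmedian(P[...,2][m]))
    m=(abs(P[...,0]-560)<50)&(abs(P[...,1]+150)<50); print(n,'field z',np.nanmedian(P[...,2][m]))
    for nm,c,lo in(('stop',(632,262),50),('rim',(628,174),92)):
        m=(np.hypot(P[...,0]-c[0],P[...,1]-c[1])<26)&(P[...,2]>lo); print(n,nm,m.sum(),np.nanmean(P[m],0).round(1))
    m=(np.hypot(P[...,0]-463,P[...,1]-298)<45)&(P[...,2]>34); print(n,'boss',m.sum(),np.nanmean(P[m],0).round(1))
E
```

```text
mouth top [[630.2, 120.9, 100.0]]
mouth side [[629.1, 123.2, 100.0]]
dowel top [[602.3, -150.2, 31.0]]
dowel side [[600.5, -148.6, 32.0]]
dowelmid side [[600.3, -144.1, 27.0]]
stopper top [[632.4, 264.4, 42.0]]
stopper side [[631.0, 264.4, 58.0]]
orn side [[521.0, 284.8, 16.0], [427.2, 253.1, 16.0], [405.7, 314.4, 16.0], [499.7, 346.3, 16.0]] [463.40441951 299.66665783  16.        ] [np.float64(65.06302220881922), np.float64(99.04083981913706), np.float64(64.99204709547517), np.float64(99.23538451168905)]
99.0 -161.3
65.0 109.3
99.2 -161.3
65.1 109.1
66.3 -71.3
98.6 -160.7
65.8 -71.5
98.5 -160.4
panel px corner in side
side bench z -0.7334040249694453
side field z 21.173683626663205
side stop 221 [630.7 266.8  56.5]
side rim 0 [nan nan nan]
side boss 371 [462.8 303.9  42.1]
top bench z 0.19053002918576567
top field z 22.173526830256378
top stop 169 [629.5 262.7  57.4]
top rim 0 [nan nan nan]
top boss 225 [462.2 298.2  43.5]<stdin>:21: RuntimeWarning: Mean of empty slice
```

Request:
carry_out(
  deltas=[
    [[0, 0, 0], -5.6, 1],
    [[0, 0, 0], -5.6, 1],
    [[0, 0, 0], -5.6, 1],
    [[0, 0, 0], -5.6, 1],
    [[-2.8, -1.6, 0], 0, 1],
    [[-2.8, -1.6, 0], 0, 1],
    [[-2.8, -1.6, 0], 0, 1],
    [[-2.8, -1.6, 0], 0, 1],
    [[-2.8, -1.6, 0], 0, 1],
    [[-2.8, -1.6, 0], 0, 1],
    [[-2.8, -1.6, 0], 0, 1],
    [[-2.8, -1.6, 0], 0, 1],
    [[-2.8, -1.6, 0], 0, 1],
    [[-2.8, -1.6, 0], 0, 1],
    [[-2.8, -1.6, 0], 0, 1],
    [[-2.8, -1.6, 0], 0, 0.8],
    [[-2.8, -1.6, 0], 0, 0.8],
    [[-2.8, -1.6, 0], 0, 0.8],
    [[-2.8, -1.6, 0], 0, 0.8],
    [[0, 0, 0], 0, 0.8],
  ],
  grip_force=12,
)

```text
clock: 1.77
eef_pos: [633.1, 264.2, 189.1]
eef_rot: [-3.14, -0.001, 3.137]
wrist_force: [0.2, 0.4, -0.6]
finger_gap: 75.1
```

Request:
carry_out(
  deltas=[
    [[0, 0, 2], 0, 0.8],
    [[0, 0, 2], 0, 0.8],
    [[0, 0, 2], 0, 0.8],
    [[0, 0, 0], 0, 0.8],
    [[0, 0, 0], 0, 0.8],
  ],
)

```text
clock: 2.18
eef_pos: [629.2, 268.0, 130.0]
eef_rot: [-3.141, -0.002, 3.141]
wrist_force: [0.7, 0.5, 0.8]
finger_gap: 75.2
```

```bash
python3 - <<'E'
from h import *
s=manip.read_state(); print(s['eef_pos'],s['eef_rot'],s['wrist_force'],s['joints'])
p,d=vision.camera('side'); cv2.imwrite("pics/s1.png",p[:,:,::-1])
p,d=vision.camera('top'); cv2.imwrite("pics/t1.png",p[:,:,::-1])
print(proj('side',s['eef_pos']),proj('top',s['eef_pos']))
E
```

```text
[629.2132272  268.01934989 130.03956287] [-3.14092359e+00 -1.98742292e-03  3.14092913e+00] [0.68474055 0.50309693 0.76797786] [ 3.49120342e-01  6.52249655e-01  1.15090114e+00  5.39514518e-05
  1.34053823e+00 -1.22102550e+00]
[[222.16688492 290.22387721]] [[215.04065558 189.14536828]]
```

View pics/s1.png

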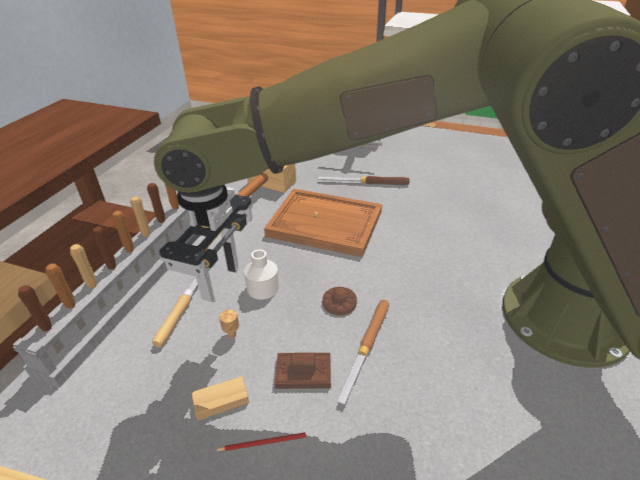

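```bash
python3 - <<'E'
from h import *
for s in(-1,1):
  for x in(-8,8):
    print(s,x,proj('side',[629.2+x,268+s*38,108]),proj('side',[629.2+x,268+s*48,108]))
W=np.zeros((600,800,3),np.uint8)
S=cv2.imread("pics/s1.png")[190:340,150:290]; cv2.imwrite("pics/s1c.png",cv2.resize(S,None,fx=4,fy=4,interpolation=cv2.INTER_NEAREST))
E
```

```text
-1 -8 [[237.47414075 285.95623639]] [[239.91865411 282.48767084]]
-1 8 [[230.01898799 284.08528743]] [[232.51560465 280.64947785]]
1 -8 [[217.40995115 314.42568893]] [[214.55679553 318.47408461]]
1 8 [[209.53504094 312.27501418]] [[206.6233383  316.28205939]]
```

View pics/s1c.png

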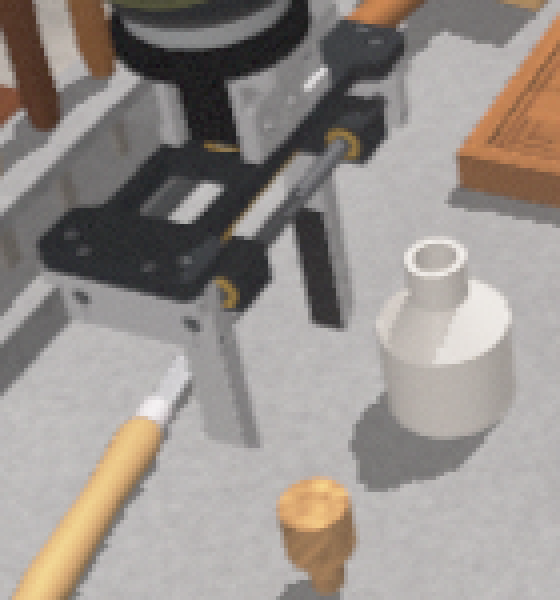

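```bash
python3 - <<'E'
from h import *
print('tips',manip.tcp_to_tips)
s=manip.read_state(); print(s['clock'],s['eef_pos'])
S=cv2.imread("pics/t1.png")[130:280,150:290]; cv2.imwrite("pics/t1c.png",cv2.resize(S,None,fx=4,fy=4,interpolation=cv2.INTER_NEAREST))
for sg in(-1,1):
  for x in(-8,8):
    print(sg,x,(proj('top',[629.2+x,268+sg*48,108])-[150,130])*4, (proj('top',[629.2+x*88/8,268+sg*37,208])-[150,130])*4)
p,d=vision.camera('side'); cv2.imwrite("pics/s2.png",p[:,:,::-1]); P=cloud('side',d)
g=cv2.cvtColor(p,cv2.COLOR_RGB2GRAY)
for v in range(284,308,2): print(v,[(int(x[0]),int(x[1]),int(x[2])) for x in P[v,200:216:4]])
for v in range(256,278,3): print(v,[(int(x[0]),int(x[1]),int(x[2])) for x in P[v,226:240:3]])
E
```

```text
tips 22.0
2.2833 [630.16947916 268.31111389 132.20554572]
-1 -8 [[351.74993049 259.33840059]] [[294.84125476 374.63199429]]
-1 8 [[352.62489005 231.66493611]] [[306.01691019  44.92343788]]
1 -8 [[183.36155096 256.72052431]] [[153.11815559 372.41563276]]
1 8 [[184.43667664 229.05385985]] [[166.29106123  42.77481845]]
284 [(631, 318, 191), (623, 318, 194), (620, 312, 189), (744, 147, -1)]
286 [(632, 319, 187), (624, 318, 189), (620, 314, 186), (740, 154, 0)]
288 [(634, 318, 181), (625, 319, 184), (620, 315, 183), (738, 158, -1)]
290 [(634, 319, 177), (627, 318, 178), (619, 317, 180), (736, 162, -3)]
292 [(636, 317, 170), (627, 319, 175), (619, 318, 177), (731, 170, 0)]
294 [(636, 319, 167), (629, 317, 167), (620, 318, 171), (621, 307, 161)]
296 [(637, 318, 161), (629, 318, 164), (622, 318, 166), (620, 310, 159)]
298 [(747, 194, 0), (630, 319, 159), (622, 318, 161), (620, 311, 155)]
300 [(743, 199, 0), (735, 196, -1), (623, 318, 156), (619, 313, 152)]
302 [(741, 204, -1), (731, 203, 0), (723, 200, 0), (715, 197, 0)]
304 [(737, 210, 0), (729, 207, -1), (720, 205, 0), (713, 201, -1)]
306 [(735, 213, -2), (726, 212, -1), (718, 209, -1), (709, 207, 0)]
256 [(633, 230, 180), (626, 231, 183), (622, 228, 182), (619, 223, 178), (733, 43, 1)]
259 [(258, 756, 710), (627, 232, 176), (621, 231, 177), (621, 222, 169), (731, 48, -4)]
262 [(635, 231, 165), (628, 231, 168), (622, 231, 169), (620, 225, 165), (722, 63, 1)]
265 [(636, 232, 159), (630, 231, 160), (623, 232, 163), (620, 226, 158), (718, 71, 0)]
268 [(639, 230, 149), (630, 232, 153), (625, 230, 153), (619, 230, 154), (713, 80, 0)]
271 [(735, 98, -1), (728, 97, 0), (626, 230, 145), (620, 231, 147), (709, 89, -1)]
274 [(729, 109, 0), (724, 105, 0), (718, 102, -2), (711, 101, -1), (705, 97, -2)]
277 [(724, 118, 1), (719, 114, -1), (713, 111, -1), (705, 110, 0), (699, 108, 0)]
```

View pics/t1c.png

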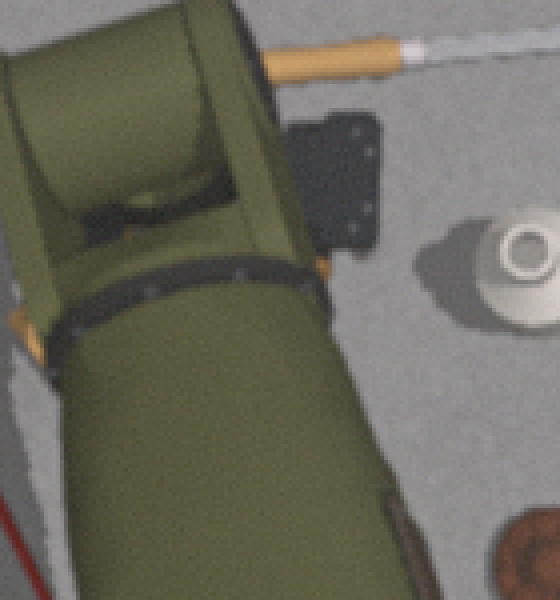

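```bash
python3 - <<'E'
from h import *
p,d=vision.camera('side'); P=cloud('side',d)
f=lambda cu,cv:(150+cu/4,190+cv/4)
for c in((90,250),(60,245),(180,280),(80,300),(190,310),(150,160),(350,110),(380,60),(200,330),(215,370),(230,430),(240,440)):
    u,v=f(*c); print(c,P[int(v),int(u)].round())
s=manip.read_state();print(s['clock'],s['eef_pos'])
p,d=vision.camera('top'); P=cloud('top',d)
for c in((340,140),(340,180),(340,230),(370,130),(370,240)):
    u,v=(150+c[0]/4,130+c[1]/4); print(c,P[int(v),int(u)].round())
for z in(206,230,250,270):
  print(z,[((proj('top',[629.2+x,268-88.5,z])-[150,130])*4).round() for x in(-37.5,37.5)])
E
```

```text
(90, 250) [638. 354. 287.]
(60, 245) [650. 355. 287.]
(180, 280) [597. 357. 286.]
(80, 300) [653. 349. 254.]
(190, 310) [599. 355. 270.]
(150, 160) [646. 301. 288.]
(350, 110) [603. 222. 269.]
(380, 60) [596. 203. 283.]
(200, 330) [600. 349. 255.]
(215, 370) [625. 319. 199.]
(230, 430) [624. 319. 164.]
(240, 440) [619. 319. 158.]
2.3833 [630.27259426 268.2762873  132.31684968]
(340, 140) [646. 197. 290.]
(340, 180) [626. 196. 291.]
(340, 230) [603. 196. 289.]
(370, 130) [654. 184. 287.]
(370, 240) [597. 182. 288.]
206 [array([[397., 281.]]), array([[401., 141.]])]
230 [array([[390., 273.]]), array([[395., 130.]])]
250 [array([[385., 266.]]), array([[389., 120.]])]
270 [array([[379., 259.]]), array([[383., 110.]])]
```

```bash
python3 - <<'E'
from h import *
for n in C:
    P=np.load(f"pics/{n}P.npy")
    print(n,proj(n,[210,508,168]),proj(n,[210,508,300]))
    m=(np.hypot(P[...,0]-210,P[...,1]-508)<110)&(P[...,2]>50)
    v,u=np.nonzero(m); print(m.sum(),u.min(),u.max(),v.min(),v.max()); z=P[...,2][m]; print(np.histogram(z,bins=range(60,480,15)))
    c=cv2.imread(f"pics/{n}0.png")[max(0,v.min()-10):v.max()+10,max(0,u.min()-10):u.max()+10]; cv2.imwrite(f"pics/g{n}.png",cv2.resize(c,None,fx=4,fy=4)[:600,:800]); print(v.min()-10,u.min()-10)
E
```

```text
side [[440.84772595 494.46714416]] [[461.88885196 434.04076981]]
49205 381 639 141 479
(array([   0,    0,    0,    0,    0,    0,    0,    0,    0,   23,   33,
          0,    0,    0,    0,    0,   53,  644, 2637, 1594,  136,   34,
       1801,  768, 1242, 1365, 1313]), array([ 60,  75,  90, 105, 120, 135, 150, 165, 180, 195, 210, 225, 240,
       255, 270, 285, 300, 315, 330, 345, 360, 375, 390, 405, 420, 435,
       450, 465]))
131 371
top [[ 90.3501039  380.29451428]] [[ 60.30713951 390.51430596]]
6888 0 108 358 479
(array([  0,   0,   0,   0,   0,   0,   0,   0,   0,   8,  57,  36,  22,
         6,   8,   8,  82, 443, 381, 355,   4,  23,  18,   3,   3, 117,
       209]), array([ 60,  75,  90, 105, 120, 135, 150, 165, 180, 195, 210, 225, 240,
       255, 270, 285, 300, 315, 330, 345, 360, 375, 390, 405, 420, 435,
       450, 465]))
348 -10
```

View pics/gside.png

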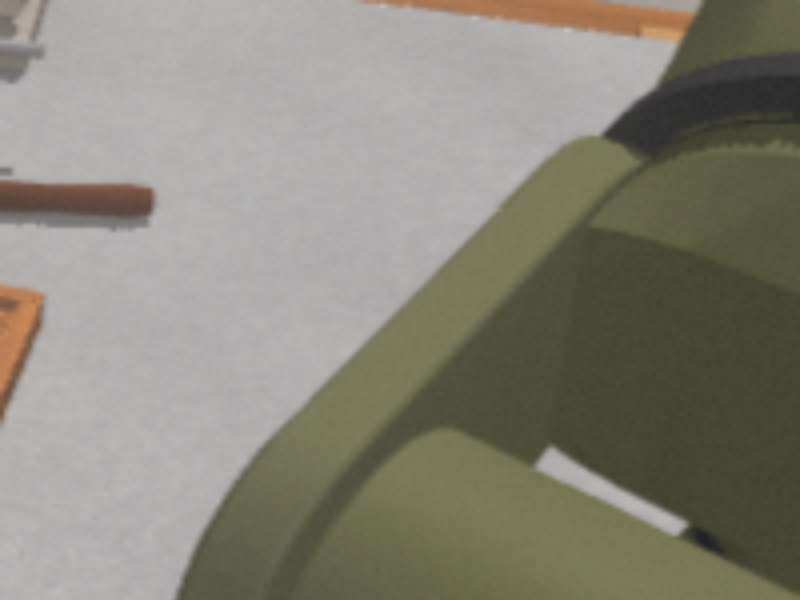

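Request:
carry_out(
  deltas=[
    [[-0.15, -0.4, 0], 0, 0.8],
    [[0, 0, 1.5], 0, 0.8],
    [[0, 0, 1.5], 0, 0.8],
    [[0, 0, 1.5], 0, 0.8],
    [[0, 0, 1.5], 0, 0.8],
    [[0, 0, 0], 0, 0.8],
    [[0, 0, 0], 0, 0.8],
    [[0, 0, 0], 0, 0.8],
  ],
)

```text
clock: 3.1
eef_pos: [631.9, 264.0, 72.0]
eef_rot: [3.141, 0.001, 3.141]
wrist_force: [0.3, -0.7, -0.1]
finger_gap: 75.0
```

```bash
python3 - <<'E'
from h import *
s=manip.read_state(); print(s['clock'],s['eef_pos'],s['wrist_force'])
p,d=vision.camera('side'); P=cloud('side',d)
cv2.imwrite("pics/s3.png",cv2.resize(p[220:370,170:310,::-1],None,fx=4,fy=4,interpolation=cv2.INTER_NEAREST))
m=(np.hypot(P[...,0]-629,P[...,1]-122)<18)&(P[...,2]>85); print('rim',m.sum(),P[m].mean(0),np.percentile(P[m][:,2],[10,50,90,98]))
E
```

```text
3.1 [631.88090219 263.99205471  71.99264748] [ 0.32792954 -0.71363208 -0.11230022]
rim 168 [629.35398324 124.65327328  94.29925819] [ 87.6606008   95.00079972  99.57660731 100.51683719]
```

View pics/s3.png

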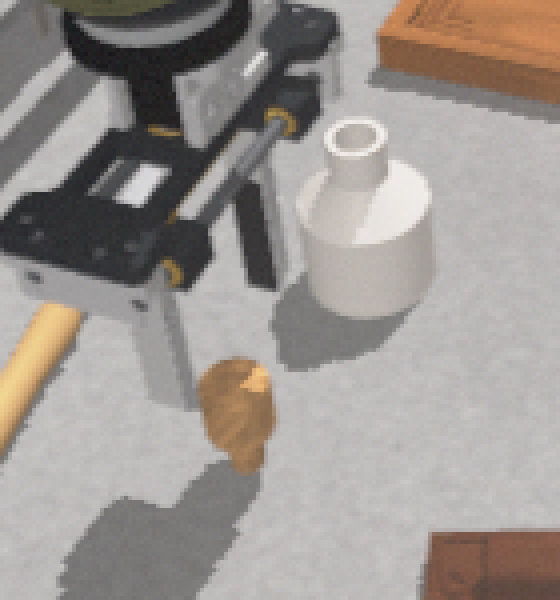

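```bash
python3 - <<'E'
from h import *
for z in (50,70,90,100): print(z,[((proj('side',[631.9+x,y,z])-[170,220])*4).round().tolist()[0] for x in(-8,8) for y in(301.5,314)])
E
```

```text
50 [[209.0, 454.0], [195.0, 474.0], [178.0, 445.0], [165.0, 465.0]]
70 [[202.0, 425.0], [188.0, 445.0], [172.0, 417.0], [158.0, 437.0]]
90 [[196.0, 396.0], [182.0, 416.0], [165.0, 388.0], [150.0, 407.0]]
100 [[192.0, 381.0], [178.0, 401.0], [161.0, 373.0], [147.0, 393.0]]
```

Request:
carry_out(
  deltas=[
    [[0, 0, 1], 0, 0.8],
    [[0, 0, 1], 0, 0.8],
    [[0, 0, 1], 0, 0.8],
    [[0, 0, 1], 0, 0.8],
    [[0, 0, 0], 0, 0.8],
    [[0, 0, 0], 0, 0.8],
  ],
)

```text
clock: 3.65
eef_pos: [630.9, 263.8, 29.6]
eef_rot: [-3.141, -0.002, 3.141]
wrist_force: [-0.7, -0.6, -0.3]
finger_gap: 75.2
```

```bash
python3 - <<'E'
from h import *
s=manip.read_state(); print(s['clock'],s['eef_pos'],s['wrist_force'])
p,d=vision.camera('side'); P=cloud('side',d)
cv2.imwrite("pics/s4.png",cv2.resize(p[220:370,170:310,::-1],None,fx=4,fy=4,interpolation=cv2.INTER_NEAREST))
x,y,_=s['eef_pos']
for z in (10,30,50,60): print(z,[((proj('side',[x+a,y+b,z])-[170,220])*4).round().tolist()[0] for a in(-8,8) for b in(37.5,50)])
E
```

```text
3.65 [630.87832733 263.83381944  29.60458027] [-0.69902477 -0.6156575  -0.34309113]
10 [[223.0, 508.0], [210.0, 528.0], [194.0, 500.0], [181.0, 520.0]]
30 [[217.0, 481.0], [204.0, 502.0], [187.0, 473.0], [174.0, 493.0]]
50 [[211.0, 454.0], [197.0, 474.0], [181.0, 445.0], [167.0, 465.0]]
60 [[208.0, 440.0], [194.0, 460.0], [177.0, 431.0], [163.0, 451.0]]
```

View pics/s4.png

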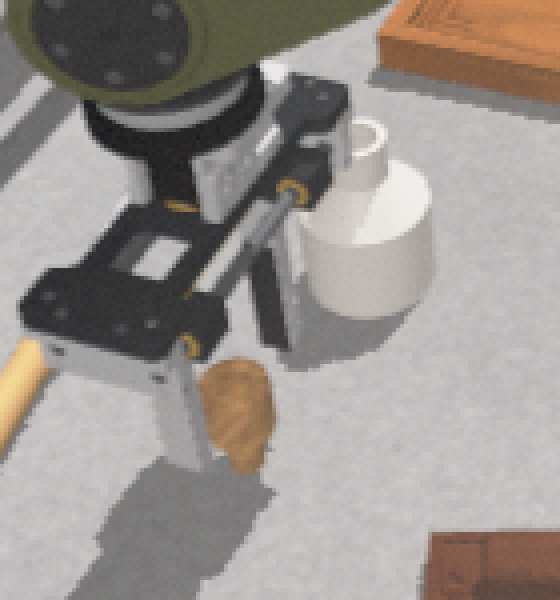

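Request:
carry_out(
  deltas=[
    [[-0.05, 0.05, 0.8], 0, 0.8],
    [[0, 0, 0.8], 0, 0.8],
    [[0, 0, 0], 0, 0.8],
    [[0, 0, 0], 0, 0.8],
  ],
)

```text
clock: 4.03
eef_pos: [631.5, 264.3, 13.9]
eef_rot: [-3.141, -0.001, 3.141]
wrist_force: [0.1, -0.3, -0.7]
finger_gap: 74.7
```

```bash
python3 - <<'E'
from h import *
s=manip.read_state(); print(s['clock'],s['eef_pos'],s['wrist_force'])
p,d=vision.camera('side'); P=cloud('side',d)
cv2.imwrite("pics/s5.png",cv2.resize(p[240:360,180:290,::-1],None,fx=5,fy=5,interpolation=cv2.INTER_NEAREST))
x,y,_=s['eef_pos']
for z in (20,30,40): print(z,[((proj('side',[x+a,y+b,z])-[180,240])*5).round().tolist()[0] for a in(-8,8) for b in(37.5,50)])
E
```

```text
4.0333 [631.46968189 264.33242184  13.88900524] [ 0.07297548 -0.30225542 -0.6956361 ]
20 [[223.0, 519.0], [207.0, 544.0], [186.0, 508.0], [169.0, 533.0]]
30 [[219.0, 502.0], [203.0, 528.0], [182.0, 492.0], [165.0, 517.0]]
40 [[215.0, 485.0], [199.0, 511.0], [178.0, 475.0], [161.0, 500.0]]
```

View pics/s5.png

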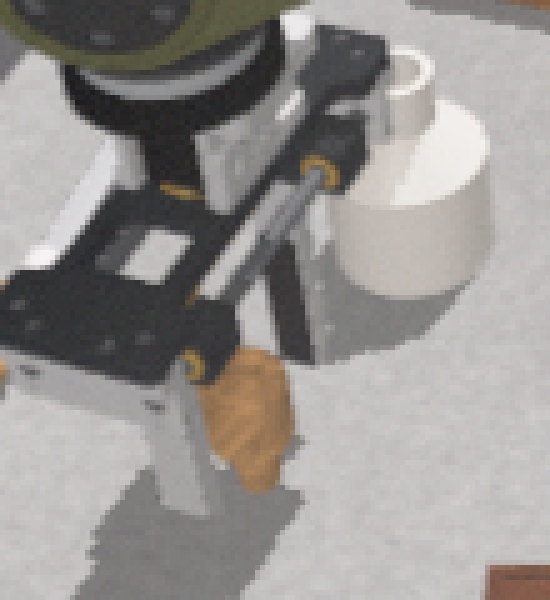

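Request:
carry_out(
  deltas=[
    [[0, 0, 0.4], 0, 0.8],
    [[0, 0, 0], 0, 0.6],
    [[0, 0, 0], 0, 0.5],
    [[0, 0, 0], 0, 0.4],
    [[0, 0, 0], 0, 0.2],
    [[0, 0, 0], 0, 0.2],
    [[0, 0, 0], 0, 0.2],
    [[0, 0, 0], 0, 0.2],
    [[0, 0, 0], 0, 0.2],
  ],
  grip_force=12,
)

```text
clock: 4.83
eef_pos: [631.8, 264.5, 10.7]
eef_rot: [3.142, 0.0, 3.141]
wrist_force: [0.5, 0.7, 0.2]
finger_gap: 34.8
```

Request:
carry_out(
  deltas=[
    [[0, 0, -1], 0, 0.2],
    [[0, 0, -2], 0, 0.2],
    [[0, 0, -2.5], 0, 0.2],
    [[0, 0, -2.5], 0, 0.2],
    [[0, 0, -2.5], 0, 0.2],
    [[0, 0, -1.5], 0, 0.2],
    [[0, 0, 0], 0, 0.2],
    [[0.02, -1.25, 0], 0, 0.2],
    [[0.02, -2, 0], 0, 0.2],
    [[0.03, -2, 0], 0, 0.2],
    [[0.03, -2, 0], 0, 0.2],
    [[0.03, -2, 0], 0, 0.2],
    [[0.03, -2, 0], 0, 0.2],
    [[0.03, -2, 0], 0, 0.2],
    [[0.03, -1, 0], 0, 0.2],
    [[0, 0, 0], 0, 0.2],
    [[0, 0, 0], 0, 0.2],
    [[0, 0, 0], 0, 0.2],
  ],
)

```text
clock: 6.33
eef_pos: [629.3, 122.7, 130.2]
eef_rot: [3.142, -0.001, 3.141]
wrist_force: [0.2, -0.6, -0.1]
finger_gap: 34.7
```

```bash
python3 - <<'E'
from h import *
s=manip.read_state(); print(s['clock'],s['eef_pos'],s['wrist_force'],s['finger_gap'])
p,d=vision.camera('side'); P=cloud('side',d)
cv2.imwrite("pics/s6f.png",p[:,:,::-1])
cv2.imwrite("pics/s6.png",cv2.resize(p[190:310,205:315,::-1],None,fx=5,fy=5,interpolation=cv2.INTER_NEAREST))
print(proj('side',[629.6,122,100]))
E
```

```text
6.3333 [629.27189363 122.6862311  130.19912529] [ 0.19562961 -0.5621899  -0.10349965] 34.6585149135056
[[258.55277986 253.50596713]]
```

View pics/s6.png

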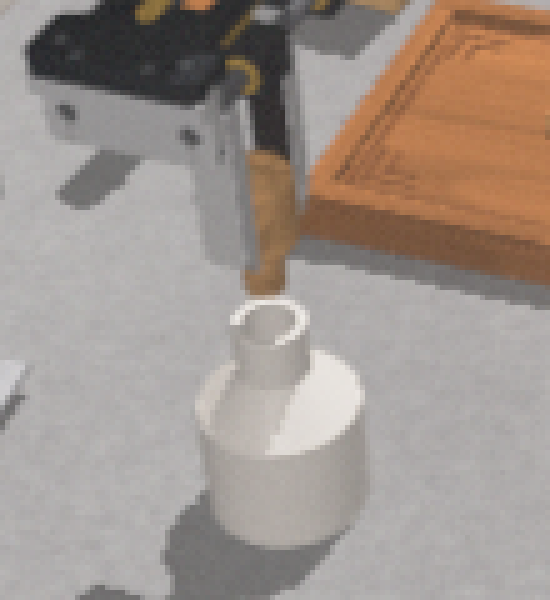

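Request:
carry_out(
  deltas=[
    [[0, -0.05, 0.5], 0, 0.2],
    [[0, 0, 0.5], 0, 0.2],
    [[0, 0, 0.5], 0, 0.2],
    [[0, 0, 0.5], 0, 0.2],
    [[0, 0, 0.5], 0, 0.2],
    [[0, 0, 0.5], 0, 0.2],
    [[0, 0, 0], 0, 0.2],
    [[0, 0, 0], 0, 0.2],
  ],
)

```text
clock: 7.05
eef_pos: [629.4, 121.4, 100.3]
eef_rot: [-3.142, -0.001, 3.141]
wrist_force: [-0.1, -0.7, -0.3]
finger_gap: 34.5
```

```bash
python3 - <<'E'
from h import *
s=manip.read_state(); print(s['clock'],s['eef_pos'],s['wrist_force'],s['finger_gap'])
p,d=vision.camera('side')
cv2.imwrite("pics/s7.png",cv2.resize(p[200:320,205:315,::-1],None,fx=5,fy=5,interpolation=cv2.INTER_NEAREST))
E
```

```text
7.05 [629.38428485 121.42136094 100.3233038 ] [-0.06209736 -0.670924   -0.26833374] 34.544431251609076
```

View pics/s7.png

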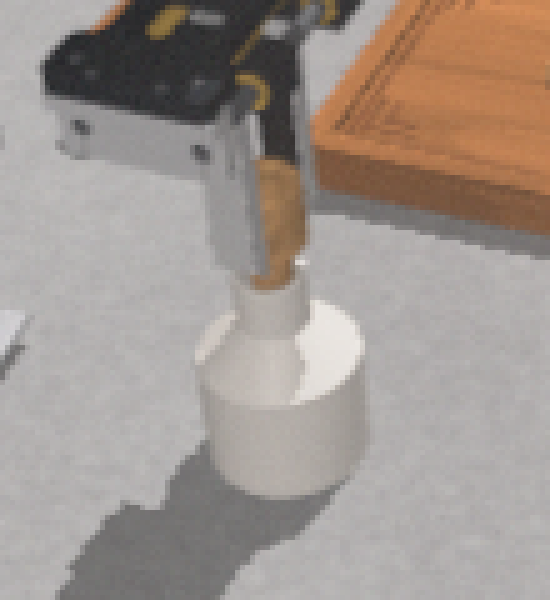

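Request:
carry_out(
  deltas=[
    [[0, 0, 0.4], 0, 0.2],
    [[0, 0, 0.4], 0, 0.2],
    [[0, 0, 0.4], 0, 0.2],
    [[0, 0, 0.2], 0, 0.2],
    [[0, 0, 0], 0, 0.2],
    [[0, 0, 0], 0, 0.2],
  ],
)

```text
clock: 7.6
eef_pos: [629.5, 121.4, 86.5]
eef_rot: [-3.142, -0.0, 3.141]
wrist_force: [0.0, 0.3, -0.1]
finger_gap: 34.7
```

Request:
carry_out(
  deltas=[
    [[0, 0, 0.1], 0, 0.2],
    [[0, 0, 0.1], 0, 0.2],
    [[0, 0, 0], 0, 0.2],
    [[0, 0, 0], 0, 0.2],
  ],
)

```text
clock: 7.93
eef_pos: [629.5, 121.5, 84.7]
eef_rot: [3.142, 0.0, 3.141]
wrist_force: [-0.1, -1.0, -0.6]
finger_gap: 35.1
```

Request:
carry_out(
  deltas=[
    [[0, 0, 0.1], 0, 0.2],
    [[0, 0, 0.1], 0, 0.2],
    [[0, 0, 0], 0, 0.2],
  ],
)

```text
clock: 8.18
eef_pos: [629.9, 121.3, 84.0]
eef_rot: [-3.142, 0.002, 3.141]
wrist_force: [-3.2, -1.3, 9.5]
finger_gap: 34.4
```

Request:
carry_out(
  deltas=[
    [[0, 0, -0.1], 0, 0.2],
    [[0, 0, 0], 0, 0.4],
    [[0, 0, 0], 0, 0.6],
    [[0, 0, 0], 0, 0.7],
    [[0, 0, 0], 0, 0.7],
    [[0, 0, 0], 0, 0.7],
    [[0, 0, 0], 0, 0.7],
    [[0, 0, 0], 0, 0.7],
    [[0, 0, 0], 0, 0.7],
  ],
)

```text
clock: 8.93
eef_pos: [629.5, 121.5, 83.6]
eef_rot: [-3.142, -0.0, 3.141]
wrist_force: [1.2, -0.2, -0.2]
finger_gap: 65.6
```

Request:
carry_out(
  deltas=[
    [[0, 0, -1], 0, 0.7],
    [[0, 0, -2], 0, 0.7],
    [[0, 0, -2], 0, 0.7],
    [[0, 0, -2], 0, 0.7],
    [[0, 0, -2], 0, 0.7],
    [[0, 0, -1], 0, 0.7],
    [[0, 0, 0], 0, 0.7],
  ],
)

```text
clock: 9.52
eef_pos: [630.4, 121.6, 186.7]
eef_rot: [3.141, 0.004, 3.141]
wrist_force: [0.2, 0.2, -0.3]
finger_gap: 65.7
```

```bash
python3 - <<'E'
from h import *
s=manip.read_state(); print(s['clock'],s['eef_pos'],s['wrist_force'],s['finger_gap'])
p,d=vision.camera('side')
cv2.imwrite("pics/s8f.png",p[:,:,::-1])
cv2.imwrite("pics/s8.png",cv2.resize(p[200:320,205:315,::-1],None,fx=5,fy=5,interpolation=cv2.INTER_NEAREST))
E
```

```text
9.5167 [630.35026605 121.61306702 186.65697535] [ 0.1524786   0.18152319 -0.34242506] 65.74404916913356
```

View pics/s8.png

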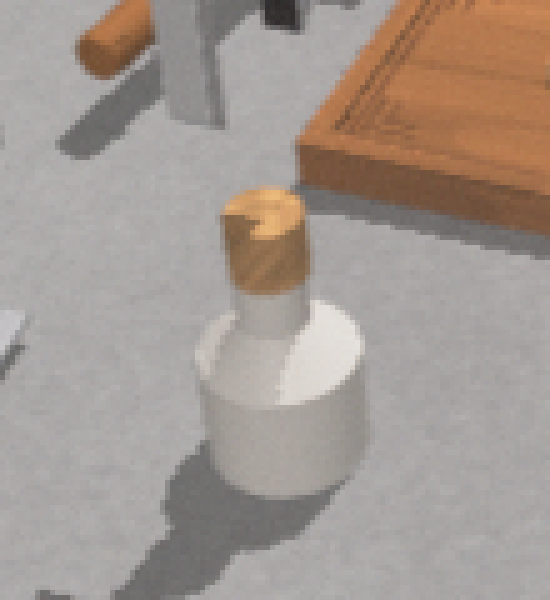

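Request:
carry_out(
  deltas=[
    [[1, 1.1, 0], 0, 0.6],
    [[2.1, 2.2, 0], 0, 0.6],
    [[2.1, 2.2, 0], 0, 0.6],
    [[2.1, 2.2, 0], 0, 0.6],
    [[2.1, 2.2, 0], 0, 0.6],
    [[2.1, 2.2, 0], 0, 0.6],
    [[2.1, 2.2, 0], 0, 0.6],
    [[2.1, 2.2, 0], 0, 0.6],
    [[1.1, 1.1, 0], 0, 0.6],
    [[0, 0, 0.5], -4.75, 0.6],
    [[0, 0, 1.5], -4.75, 0.6],
    [[0, 0, 2], -4.75, 0.6],
    [[0, 0, 2], -4.75, 0.6],
    [[0, 0, 2], 0, 0.6],
    [[0, 0, 1], 0, 0.6],
    [[0, 0, 0], 0, 0.6],
    [[0, 0, 0], 0, 0.6],
  ],
)

```text
clock: 10.98
eef_pos: [461.5, 297.5, 93.4]
eef_rot: [-3.141, -0.001, -2.811]
wrist_force: [0.4, -0.5, -0.2]
finger_gap: 56.3
```

```bash
python3 - <<'E'
from h import *
s=manip.read_state(); print(s['clock'],s['eef_pos'],s['eef_rot'],s['finger_gap'])
p,d=vision.camera('side')
cv2.imwrite("pics/s9f.png",p[:,:,::-1])
c=p[270:410,230:350,::-1]
cv2.imwrite("pics/s9.png",cv2.resize(c,None,fx=4,fy=4,interpolation=cv2.INTER_NEAREST))
p,d=vision.camera('top')
cv2.imwrite("pics/t9f.png",p[:,:,::-1])
E
```

```text
10.9833 [461.47102344 297.47829101  93.40871448] [-3.14141886e+00 -1.14105976e-03 -2.81148808e+00] 56.287251934294865
```

View pics/s9f.png

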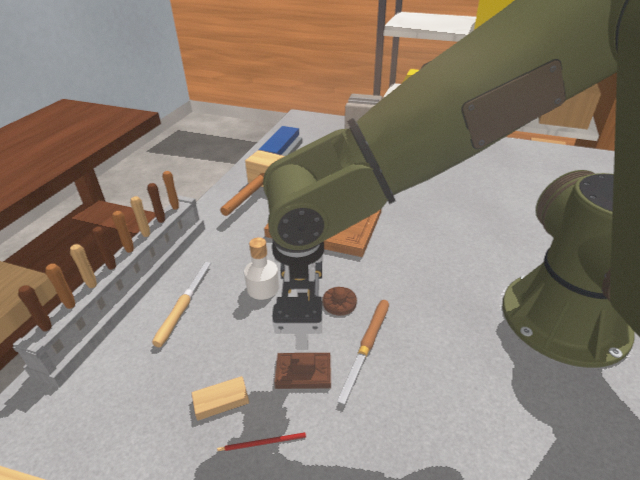

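View pics/s9.png

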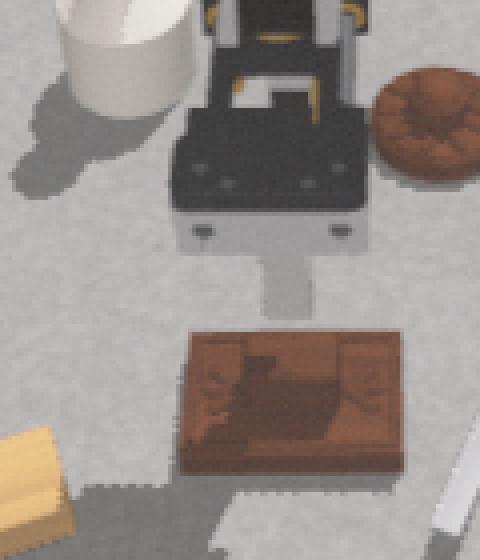

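```bash
python3 - <<'E'
from h import *
# tool x dir 199deg
t=np.radians(180+18.9); ux=np.array([np.cos(t),np.sin(t),0]); uy=np.array([np.sin(t),-np.cos(t),0])
c=np.array([461.5,297.5,0])
for z in(71,113): print(z,[((proj('side',c+a*ux+b*uy+[0,0,z])-[230,270])*4).round().tolist()[0] for a in(-8,8) for b in(28,40)])
E
```

```text
71 [[272.0, 362.0], [271.0, 386.0], [310.0, 362.0], [309.0, 386.0]]
113 [[268.0, 299.0], [266.0, 323.0], [307.0, 299.0], [306.0, 323.0]]
```

Request:
carry_out(
  deltas=[
    [[-0.2, 0.1, 0], 0, 0.6],
    [[0, 0, 1.5], 0, 0.6],
    [[0, 0, 2], 0, 0.6],
    [[0, 0, 2], 0, 0.6],
    [[0, 0, 1], 0, 0.6],
    [[0, 0, 0], 0, 0.6],
    [[0, 0, 0], 0, 0.6],
  ],
)

```text
clock: 11.67
eef_pos: [463.5, 299.4, 29.3]
eef_rot: [3.142, 0.0, -2.811]
wrist_force: [0.4, -0.6, 0.6]
finger_gap: 56.1
```

```bash
python3 - <<'E'
from h import *
s=manip.read_state(); print(s['clock'],s['eef_pos'],s['eef_rot'],s['finger_gap'])
p,d=vision.camera('side')
c=p[270:410,230:350,::-1]
cv2.imwrite("pics/s10.png",cv2.resize(c,None,fx=4,fy=4,interpolation=cv2.INTER_NEAREST))
t=np.radians(180+18.9); ux=np.array([np.cos(t),np.sin(t),0]); uy=np.array([np.sin(t),-np.cos(t),0])
c=np.array([*s['eef_pos'][:2],0])
for z in(30,40,50): print(z,[((proj('side',c+a*ux+b*uy+[0,0,z])-[230,270])*4).round().tolist()[0] for a in(-8,8) for b in(28,40)])
E
```

```text
11.6667 [463.51380101 299.38009569  29.27402588] [ 3.14152925e+00  3.32143588e-04 -2.81089621e+00] 56.117852446190426
30 [[271.0, 422.0], [269.0, 446.0], [307.0, 422.0], [306.0, 446.0]]
40 [[270.0, 408.0], [268.0, 432.0], [306.0, 408.0], [305.0, 432.0]]
50 [[269.0, 394.0], [267.0, 418.0], [305.0, 394.0], [304.0, 418.0]]
```

View pics/s10.png

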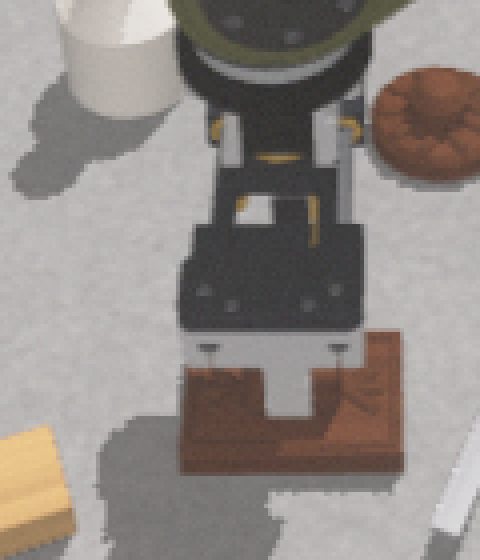

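Request:
carry_out(
  deltas=[
    [[0, 0, 1], 0, 0.6],
    [[0, 0, 1], 0, 0.6],
    [[0, 0, 0.5], 0, 0.6],
    [[0, 0, 0.3], 0, 0.6],
    [[0, 0, 0], 0, 0.6],
    [[0, 0, 0], 0, 0.6],
  ],
)

```text
clock: 12.22
eef_pos: [462.9, 299.0, 1.4]
eef_rot: [-3.141, -0.001, -2.811]
wrist_force: [-7.9, -5.2, 16.2]
finger_gap: 56.2
```

```bash
python3 - <<'E'
from h import *
s=manip.read_state(); print(s['clock'],s['eef_pos'],s['wrist_force'],s['finger_gap'])
p,d=vision.camera('side')
c=p[270:410,230:350,::-1]
cv2.imwrite("pics/s11.png",cv2.resize(c,None,fx=4,fy=4,interpolation=cv2.INTER_NEAREST))
t=np.radians(180+18.9); ux=np.array([np.cos(t),np.sin(t),0]); uy=np.array([np.sin(t),-np.cos(t),0])
c=np.array([*s['eef_pos'][:2],0])
for z in(16,20,30): print(z,[((proj('side',c+a*ux+b*uy+[0,0,z])-[230,270])*4).round().tolist()[0] for a in(-8,8) for b in(28,40)])
E
```

```text
12.2167 [462.93380254 299.01180891   1.42688831] [-7.93971405 -5.19100356 16.17767682] 56.152571280343366
16 [[274.0, 440.0], [272.0, 464.0], [309.0, 440.0], [309.0, 464.0]]
20 [[273.0, 435.0], [272.0, 459.0], [309.0, 435.0], [308.0, 459.0]]
30 [[272.0, 422.0], [271.0, 445.0], [308.0, 421.0], [308.0, 445.0]]
```

View pics/s11.png

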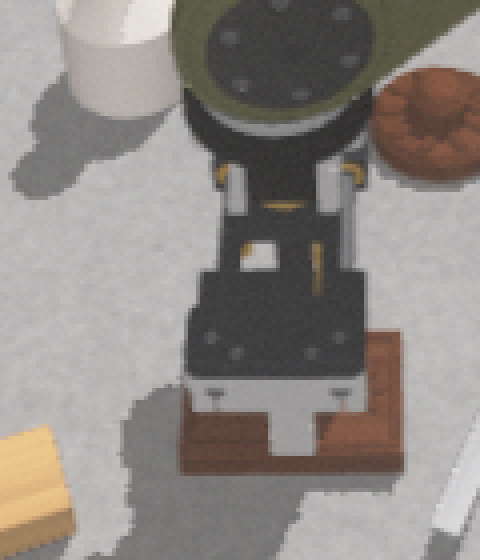

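Request:
carry_out(
  deltas=[
    [[0, 0, -0.2], 0, 0.6],
    [[0, 0, -0.1], 0, 0.6],
    [[0, 0, 0], 0, 0.6],
  ],
)

```text
clock: 12.52
eef_pos: [463.3, 299.2, 3.6]
eef_rot: [3.142, 0.0, -2.811]
wrist_force: [-1.1, 0.0, 0.1]
finger_gap: 55.9
```

Request:
carry_out(
  deltas=[
    [[0, 0, 0], 0, 0.45],
    [[0, 0, 0], 0, 0.35],
    [[0, 0, 0], 0, 0.2],
    [[0, 0, 0], 0, 0.1],
    [[0, 0, 0], 0, 0.1],
    [[0, 0, 0], 0, 0.1],
    [[0, 0, 0], 0, 0.1],
    [[0, 0, 0], 0, 0.1],
  ],
  grip_force=35,
)

```text
clock: 13.18
eef_pos: [463.1, 299.2, 3.5]
eef_rot: [-3.142, -0.0, -2.811]
wrist_force: [-0.7, -0.1, -1.0]
finger_gap: 27.9
```

Request:
carry_out(
  deltas=[
    [[0, 0, -0.5], 0, 0.1],
    [[0, 0, -1.5], 0, 0.1],
    [[0, 0, -2], 0, 0.1],
    [[0, 0, -2], 0, 0.1],
    [[0, 0, -2], 0, 0.1],
    [[0, 0, -2], 0, 0.1],
    [[0, 0, -2], 0, 0.1],
    [[0, 0, -2], 0, 0.1],
    [[0, 0, -1], 0, 0.1],
    [[0, 0, 0], 4.75, 0.1],
    [[0, 0, 0], 4.75, 0.1],
    [[0, 0, 0], 4.75, 0.1],
    [[0, 0, 0], 4.75, 0.1],
    [[0, 0, 0], 0, 0.1],
    [[0, 0, 0], 0, 0.1],
  ],
)

```text
clock: 14.43
eef_pos: [463.1, 299.1, 153.4]
eef_rot: [-3.141, -0.0, -3.14]
wrist_force: [-0.4, 1.0, -1.5]
finger_gap: 27.7
```

```bash
python3 - <<'E'
from h import *
s=manip.read_state(); print(s['clock'],s['eef_pos'],s['eef_rot'],s['wrist_force'],s['finger_gap'])
p,d=vision.camera('side')
cv2.imwrite("pics/s12f.png",p[:,:,::-1])
E
```

```text
14.4333 [463.06818497 299.13544635 153.39881127] [-3.14137526e+00 -4.12896983e-04 -3.13988446e+00] [-0.37385905  0.98923011 -1.52709584] 27.662500266848927
```

View pics/s12f.png

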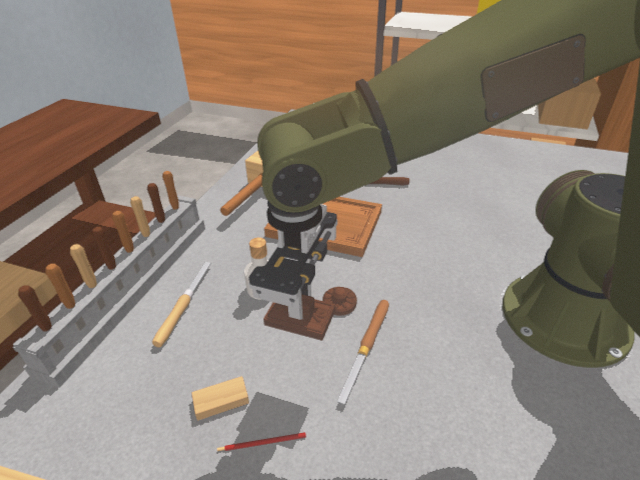

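Request:
carry_out(
  deltas=[
    [[-0.38, -1.25, 0], 0, 0.1],
    [[-0.77, -2.49, 0], 0, 0.1],
    [[-0.77, -2.49, 0], 0, 0.1],
    [[-0.77, -2.49, 0], 0, 0.1],
    [[-0.77, -2.49, 0], 0, 0.1],
    [[-0.77, -2.49, 0], 0, 0.1],
    [[-0.77, -2.49, 0], 0, 0.1],
    [[-0.77, -2.49, 0], 0, 0.1],
    [[-0.77, -2.49, 0], 0, 0.1],
    [[-0.77, -2.49, 0], 0, 0.1],
    [[-0.77, -2.49, 0], 0, 0.1],
    [[-0.77, -2.49, 0], 0, 0.1],
    [[-0.77, -2.49, 0], 0, 0.1],
    [[-0.77, -2.49, 0], 0, 0.1],
    [[-0.77, -2.49, 0], 0, 0.1],
    [[-0.77, -2.49, 0], 0, 0.1],
    [[-0.77, -2.49, 0], 0, 0.1],
    [[-0.77, -2.49, 0], 0, 0.1],
    [[-0.38, -1.25, 0], 0, 0.1],
    [[0, 0, 0], 0, 0.1],
  ],
)

```text
clock: 16.15
eef_pos: [601.2, -151.8, 153.2]
eef_rot: [-3.141, -0.0, 3.139]
wrist_force: [0.2, 0.1, -1.5]
finger_gap: 27.5
```

Request:
carry_out(
  deltas=[
    [[0, 0, 1.5], 0, 0.1],
    [[0, 0, 2], 0, 0.1],
    [[0, 0, 2], 0, 0.1],
    [[0, 0, 1.5], 0, 0.1],
    [[0, 0, 0], 0, 0.1],
    [[0, 0, 0], 0, 0.1],
    [[0, 0, 0], 0, 0.1],
  ],
)

```text
clock: 16.73
eef_pos: [601.8, -148.9, 85.0]
eef_rot: [-3.141, 0.001, 3.142]
wrist_force: [0.6, -0.3, -0.1]
finger_gap: 27.7
```

```bash
python3 - <<'E'
from h import *
s=manip.read_state(); print(s['clock'],s['eef_pos'],s['eef_rot'],s['wrist_force'],s['finger_gap'])
for n in C:
    p,d=vision.camera(n)
    cv2.imwrite(f"pics/{n}13f.png",p[:,:,::-1])
    c={'side':(slice(150,290),slice(250,400)),'top':(slice(150,290),slice(340,480))}[n]
    cv2.imwrite(f"pics/{n}13.png",cv2.resize(p[c][:,:,::-1],None,fx=4,fy=4,interpolation=cv2.INTER_NEAREST))
E
```

```text
16.7333 [ 601.75604478 -148.89737678   84.97638316] [-3.14119732e+00  1.43814112e-03  3.14157401e+00] [ 0.55270169 -0.33623231 -0.07432304] 27.710041562379264
```

View pics/side13.png

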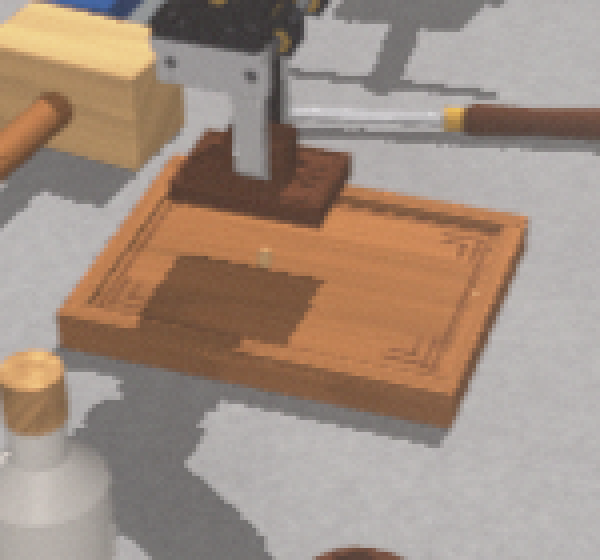

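View pics/top13.png

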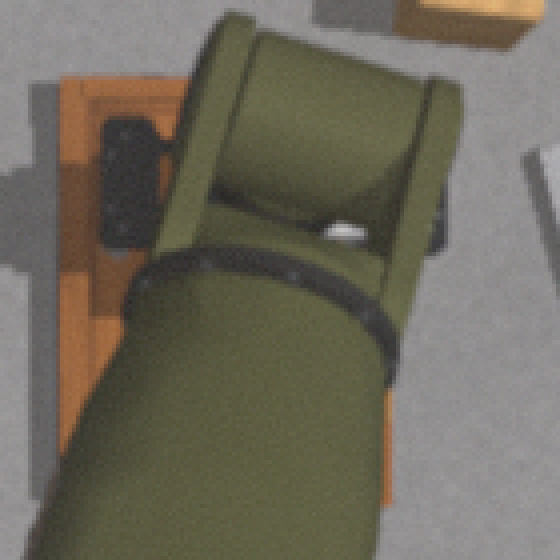

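```bash
python3 - <<'E'
from h import *
f=lambda c:np.array(c)/4-.5+[250,150]
im=cv2.imread("pics/side13f.png")
W=np.zeros((600,800,3),np.uint8)
a=cv2.resize(im[176:212,284:344],None,fx=13,fy=13,interpolation=cv2.INTER_NEAREST)[:,:780]; W[:468,:780]=a
b=cv2.resize(im[208:221,308:324],None,fx=10,fy=10,interpolation=cv2.INTER_NEAREST); W[470:600,:160]=b
cv2.imwrite("pics/z13.png",W)
x,y=601.5,-149
for d in((50,33),(-50,33),(-50,-33)): print(d,(proj('side',[x+d[0],y+d[1],81.5])[0]-[284,176]+.5)*13,(proj('side',[x+d[0],y+d[1],97.5])[0]-[284,176]+.5)*13)
print((proj('side',[601.3,-149.4,32])-[308,208]+.5)*10,(proj('side',[601.3,-149.4,22])-[308,208]+.5)*10)
E
```

```text
(50, 33) [114.83946706 314.29037368] [110.50739021 245.13515726]
(-50, 33) [600.47722296 405.56908502] [600.36858383 335.585641  ]
(-50, -33) [705.84712252 227.69515195] [706.64175881 159.17961754]
[[83.09799038 45.66794097]] [[83.86450369 76.64794328]]
```

View pics/z13.png

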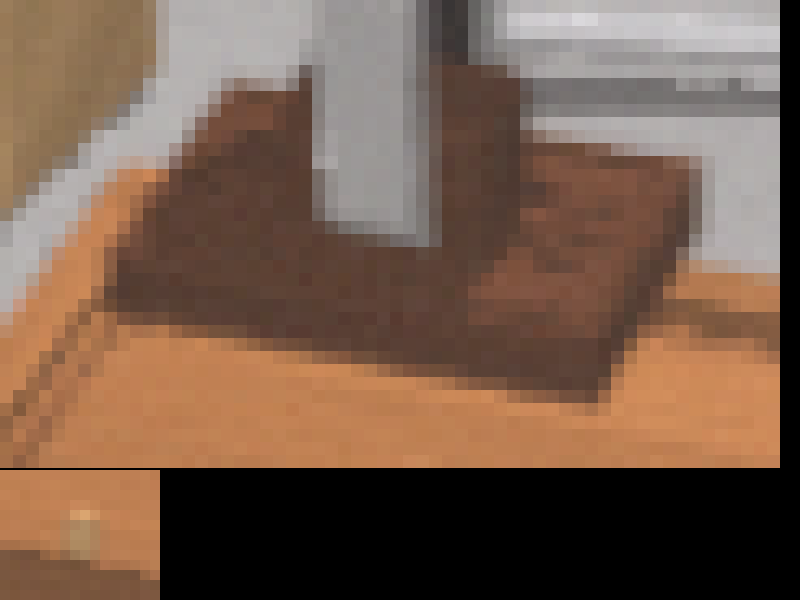

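Request:
carry_out(
  deltas=[
    [[0.03, 0, 1], 0, 0.1],
    [[0, 0, 1.5], 0, 0.1],
    [[0, 0, 1.2], 0, 0.1],
    [[0, 0, 0.8], 0, 0.1],
    [[0, 0, 0], 0, 0.1],
    [[0, 0, 0], 0, 0.1],
  ],
)

```text
clock: 17.33
eef_pos: [600.9, -149.2, 38.4]
eef_rot: [3.141, -0.001, 3.141]
wrist_force: [-0.3, -0.2, -0.9]
finger_gap: 27.7
```

Request:
carry_out(
  deltas=[
    [[0, 0, 0.3], 0, 0.1],
    [[0, 0, 0.3], 0, 0.1],
    [[0, 0, 0], 0, 0.1],
    [[0, 0, 0], 0, 0.1],
  ],
)

```text
clock: 17.67
eef_pos: [601.0, -149.2, 32.7]
eef_rot: [-3.142, 0.0, 3.141]
wrist_force: [0.0, -0.1, -1.2]
finger_gap: 28.1
```

Request:
carry_out(
  deltas=[
    [[0, 0, 0.3], 0, 0.1],
    [[0, 0, 0.3], 0, 0.1],
    [[0, 0, 0], 0, 0.1],
    [[0, 0, 0], 0, 0.1],
  ],
)

```text
clock: 18.0
eef_pos: [600.9, -149.2, 26.4]
eef_rot: [3.141, -0.0, 3.141]
wrist_force: [0.9, -0.4, -0.9]
finger_gap: 27.8
```

Request:
carry_out(
  deltas=[
    [[0, 0, 0.1], 0, 0.1],
    [[0, 0, 0.1], 0, 0.1],
    [[0, 0, 0], 0, 0.1],
    [[0, 0, 0], 0, 0.1],
  ],
)

```text
clock: 18.33
eef_pos: [601.2, -149.3, 25.6]
eef_rot: [-3.141, 0.001, 3.141]
wrist_force: [-3.9, 0.7, 7.4]
finger_gap: 27.6
```

Request:
carry_out(
  deltas=[
    [[0, 0, 0.1], 0, 0.1],
    [[0, 0, 0.05], 0, 0.1],
    [[0, 0, 0], 0, 0.1],
    [[0, 0, 0], 0, 0.1],
    [[0, 0, 0], 0, 0.1],
  ],
)

```text
clock: 18.75
eef_pos: [601.3, -149.3, 25.5]
eef_rot: [-3.141, 0.001, 3.141]
wrist_force: [-11.7, 3.6, 22.4]
finger_gap: 27.7
```

```bash
python3 - <<'E'
from h import *
s=manip.read_state(); print(s['clock'],s['eef_pos'],s['eef_rot'],s['wrist_force'],s['moment'],s['finger_gap'])
p,d=vision.camera('side'); cv2.imwrite("pics/s14f.png",p[:,:,::-1])
cv2.imwrite("pics/s14.png",cv2.resize(p[170:310,235:400,::-1],None,fx=4,fy=4,interpolation=cv2.INTER_NEAREST))
for d in((50,33),(-50,33),(-50,-33)): print(d,(proj('side',[601.3+d[0],-149.4+d[1],22])[0]-[235,170]+.5)*4,(proj('side',[601.3+d[0],-149.4+d[1],38])[0]-[235,170]+.5)*4)
E
```

```text
18.75 [ 601.26338604 -149.28615812   25.50586401] [-3.14125112e+00  9.18237746e-04  3.14081255e+00] [-11.68107719   3.57211399  22.39675528] [ 0.65442446  2.22419287 -0.038805  ] 27.654089318262585
(50, 33) [236.61049325 196.42981099] [235.36405698 176.46077316]
(-50, 33) [381.37619294 225.34130343] [381.34913733 205.16284689]
(-50, -33) [412.77762176 169.15230961] [413.0112039  149.34348762]
```

View pics/s14.png

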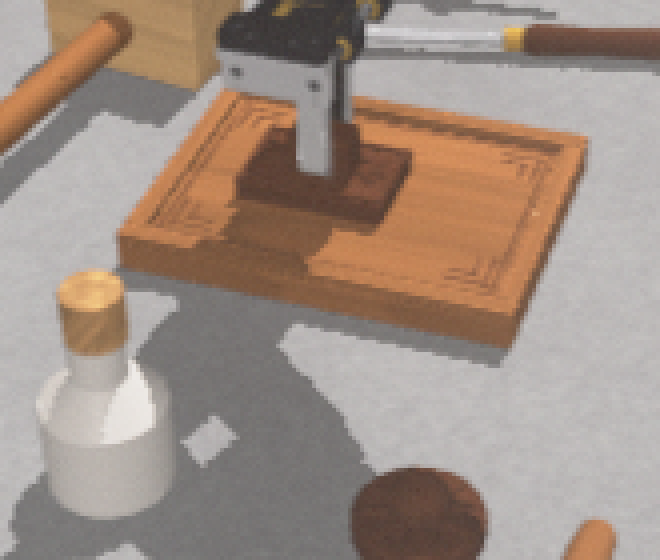

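Request:
carry_out(
  deltas=[
    [[0, 0, 0], 0, 0.1],
    [[0, 0, 0], 0, 0.1],
    [[0, 0, 0], 0, 0.1],
    [[0, 0, 0], 0, 0.1],
    [[0, 0, 0], 0, 0.1],
    [[0, 0, 0], 0, 0.1],
  ],
)

```text
clock: 19.3
eef_pos: [601.3, -149.2, 25.5]
eef_rot: [-3.141, 0.001, 3.141]
wrist_force: [-11.8, 3.1, 21.1]
finger_gap: 27.4
```

```bash
python3 - <<'E'
from h import *
from cell import workorder
s=manip.read_state(); print(s['clock'],s['eef_pos'],s['wrist_force'],s['finger_gap'])
p,d=vision.camera('side'); P=cloud('side',d)
m=(abs(P[...,0]-601)<46)&(abs(P[...,1]+149)<30)&(P[...,2]<48)
q=P[m]; 
# plate top only (exclude boss/finger): points outside boss
k=(abs(q[:,0]-601)>26)&(q[:,2]>28); A=np.c_[q[k][:,:2],np.ones(k.sum())]; c=np.linalg.lstsq(A,q[k][:,2],rcond=None)[0]; print(k.sum(),'tilt',c[:2],'z',c@[601,-149,1])
m=(np.hypot(P[...,0]-629.5,P[...,1]-122)<22)&(P[...,2]>122); print('stopper top',m.sum(),np.median(P[m],0))
if 10<s['wrist_force'][2]<35: print('sign off',workorder.sign_off())
E
```

```text
19.3 [ 601.27570637 -149.24491455   25.52821749] [-11.80067276   3.10431233  21.06163753] 27.427871078673924
173 tilt [-0.001073   -0.00423572] z 38.05751122617168
stopper top 185 [628.26724198 127.25048569 130.50222754]
the job is handed in; nothing more can be done
sign off None
```

The job is handed in at 19.3 s, with the arm still holding the ornament pressed down on the panel. The sign-off gives no verdict, so the results below are from my own checks.

**Bottle:** I set the stopper in the neck until about 9.5 N of contact showed it was home, then let go. Afterwards the head sat on the rim with its top at about 131 mm (132 expected). The bottle was upright and in place.

**Ornament:** I gripped it across the boss and turned it parallel to the panel. It went down over the dowel without resistance until it touched the field at the expected height. In the last check the plate top was at 38.1 mm (38 expected) and its tilt was about 0.004 rad. Its corners were within about 1 mm of where they should be. The wrist force was 21 N, and the boss was still held (27.4 mm measured, 28 mm boss).

Checks that disagreed:
- **Height reading:** the fingertips looked about 40 mm higher in the cameras than the reported height implied. I worked from the cameras and from contact.
- **First touch on the ornament:** while going down to grip, the fingertips touched the plate about 4–6 mm earlier than the cameras suggested, at about 16 N. I raised them 3 mm before closing.
- **Stopper position:** the side camera's depth puts the stopper top about 5 mm off in y, which I take as sampling bias. It looked centred in the picture.
- **Sideways force:** a pull of about 12 N remained while pressing down.

I saw no bystander move in the side-camera pictures but did not measure them.

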